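# Weigh a lidded crucible on its sprung hand scale and seat it in the setting brick

## Robot

A 7-joint arm with a two-finger parallel gripper is mounted at the origin on the work surface. World frame = base frame: x ahead of the robot, y to its left, z up, the work surface at z = 0. Lengths are in m, angles in rad, forces in N, time in s.
With the tool pointing down it reaches from about 0.35 to 0.9 m from the base axis. Payload 8.1 kg.
Tool frame: the origin (TCP) lies at the very end of the fingers, on their centre line; the grasp point (between the pads) lies bot.grip_point_offset behind it (bot.grip_point_offset is the distance from the TCP to the grasp point, in m); z points along the fingers, y is the direction in which the jaws open and shut (so a half turn about z gives the same grasp; the last joint's range is limited). The gripper opens to 85 mm and grips with 20 to 120 N. Pads are 22 mm wide; open, the fingers measure 114 mm over their backs; the gripper's body (76 mm by 85 mm) begins 54 mm behind the grasp point. The pads swing forward as they close: fully open they stand 13 mm farther back than shut.
Start: joints at [-1.342, 0.434, 0.025, 1.573, -0.012, 1.134, -0.075], TCP at [0.204, 0.591, 0.231] pointing down, gripper open.
Joint ranges: [-2.62, 2.62], [-0.44, 2.09], [-1.27, 1.32], [0.08, 2.57], [-1.32, 4.46], [0.12, 2], [-2.74, 2.74]. Speed limits (rad/s): [2.22, 2.22, 3.01, 3.01, 3.14, 3.14, 3.14].

## Interface

Orientations are given as a unit quaternion [w, x, y, z].
In Python, from workcell import bot gives the robot as it stands. The module is installed in compiled form; this text tells all that it offers.
- The arm moves only by the tool servo_tool, never from a script. Its argument "steps" is a list of rows, each a list of 2 entries, a list of its own where there are three numbers: the shift along the tool's x, y, z in cm, then the turn, a rotation vector about the tool's x, y, z in rad. A call has 1 to 20 rows; each row shifts and turns the commanded pose from where the row before left it, along the tool's axes as they then stand; what a row does not reach is not made up. A row lasts 1/12 s, in which the tool goes at most 41.7 mm and 7.16 degrees, less where a joint would pass 70% of its speed; a pose out of reach is approached as far as the arm can. A call with a gripper value outside its range is refused whole. "claw" is the closure, from 0 (fully open) to 1 (shut), set as the call begins (left out, the last holds). The fingers move at their own pace and stop on an object; "force" is the grip in N (left out, the last holds). Time passes only in rows, so rows that do not move let the fingers close. It gives the time, the measured TCP pose, the force and the opening at its end, in the units of the state.
- bot.read_state(): the state, without advancing time (a new reading comes with each control period).
- bot.grab_frame(name): name is "scene" or "top" or "wrist"; returns (picture, depth): 480x640x3 uint8, blue, green, red; 480x640 float32, m along the optical axis (not along the pixel's ray), 0 where there is no reading.
- bot.calibration(name): a dict with "camera_matrix" (3x3 intrinsics, pixels), "xyz" and "rotation" of the camera in the world; the wrist camera has in their place "tool_from_camera" (4x4, takes a point from camera to tool coordinates, whose origin is the TCP and whose axes are the flange's). Camera axes: x right, y down, z forward; pixel columns grow to the right and rows downward; lengths in m; the calibration is good to about 2 mm. A picture is of the moment at which its call begins: read the wrist's pose just before it. calibration takes no time and is no camera call.
- bot.job_done(): hands the job in, once; it reports no verdict.
The state is a dict: "clock": time; "joint_pos": joint angles; "qd": joint speeds; "joint_efforts": joint torques, N m; "tool_pos": TCP position; "eef_rot": TCP orientation; "contact_force": force on the tool from outside, world axes, zero at the start; "moment": the same for the moment, N m; "opening": opening from 0.0 (shut) to 1.0 (fully open).
Only numpy, scipy, OpenCV 4.12 (cv2) and the standard library are available. Lean on these libraries where they do the work, as an engineer would, in place of code of your own. Each camera call takes 0.05 s, during which the arm holds its last target. There are 200 camera calls.

## Task

Lift the crucible carrier by the grip of its sprung hand scale until its foot is clear of the bench and hold it still for a good second so the scale can be read, never raising the foot more than about 40 mm above the bench. Then, still by the scale, set it gently and upright into the round recess of the setting brick in the steel tray, feeling for the recess without pressing hard and without dropping it, so that the foot is fully home; let go, and leave everything else on the bench where it is.

Things in the scene. Friction and masses are not known exactly. Their poses are not given: they have to be found in the camera images.
- carrier: The load, loose on the bench: round steel foot (77 mm across, 11 mm thick, lower edge chamfered 1 mm) with a lidded pale clay crucible (up to 63 mm across, lid knob top at 84 mm) between two flat steel uprights (73 mm over all along x) under a crossbar at 94 to 100 mm. Origin: centre of the underside of the foot; z up. Mass unknown, 0.40 to 0.87 kg without the scale.
- scale_grip (a point): Centre of the scale's grey grip block: 44 mm along x, 24 along y, 34 high; with the scale slack this point is 167 mm above the underside of the foot. Axes as the carrier's; grasp it from above across its 24 mm (fingers close along y). Below it an aluminium tube, 24 mm across, to 63 mm under this point. The scale (0.10 kg) slides up a rod on the carrier, along z only, without turning.
- scale (a joint): Scale reading, m: how far grip and tube are drawn up the rod against the spring; 0 = slack, end stop 0.050. Spring: 200 N per m, friction 0.1 N; the hanging carrier reads 0.020 to 0.043. Grip centre to underside of foot = 0.167 + reading. Black rings on the rod, 10 mm apart, show below the tube. When the foot rests on something, the reading shows the part of the weight the hand still bears.
- tray: Square steel tray fixed on the bench, 142 mm outside, walls 3 mm thick, 10 mm high; origin: centre of its underside (bench level), x and y along its sides. In it lies the setting brick (see point tray_mid).
- tray_mid (a point): Point 16 mm above the tray's origin, level with the top of the pale 118 mm square brick in it. The brick has one central round recess: 80.5 mm across, 9 mm deep (floor 7 mm above the bench), mouth chamfered 1 mm. The brick has play: the recess centre is 4 mm or more off this point (up to 9 mm each along x and y), unmeasured: find it by eye or feel. Gently slid upon, the brick stays put.
- cup_small: bystander: small open clay crucible, 60 mm across, 65 mm high; origin under its centre
- cup_large: bystander: large open clay crucible, 84 mm across, 95 mm high; origin under its centre
- mould_ring: bystander: dark steel ring, 90 mm across, 30 mm high; origin under its centre
- mould_block: bystander: grey graphite block 70 x 110 x 45 mm; origin under its centre
- spatula: bystander: spatula 200 mm long lying along its x, less than 25 mm high
- weight: bystander: small brass weight, 40 mm across, 50 mm high; origin under its centre
Things that resemble listed ones, but are neither listed nor needed, are in the scene too. What is shaped like the carrier but blue or purple is not meant.

How it is judged:
By the outcome, as a careful person would: the job done as asked, in the order asked, and still so for the second after the job is handed in, with the robot touching nothing.
It also fails if it takes over 72 s, if anything falls off the work surface, if the arm or the gripper's body presses on something with over 40 N, if the wrist force passes 120 N, or if a joint passes its speed limit or range.

## Working session

There is one attempt and no reset: what is moved stays moved. The work goes in short steps, Python scripts to look and compute and a tool call to move; the robot and the scene stay as the last step left them, time stands still between calls to the robot, and variables do not carry over. Pictures are saved under pics/ and viewed, about 8 in all and at most 12, crops included, and the job is handed in when it is done.

Besides the shell and the picture viewer there is one more tool, called after "Emit:" as name(argument=value, ...) on one line, values as JSON. servo_tool: Moves the arm, as the interface text tells. Its arguments: {"type":"object","properties":{"steps":{"type":"array","items":{"type":"array"}},"claw":{"type":"number"},"force":{"type":"number"}},"required":["steps"]}

```bash
mkdir -p pics
cat > h.py <<'E'
import numpy as np, cv2
from workcell import bot
from scipy.spatial.transform import Rotation as R
def q2R(q): return R.from_quat([q[1],q[2],q[3],q[0]]).as_matrix()
def cam(name):
    c=bot.calibration(name); K=np.array(c["camera_matrix"])
    if name=="wrist":
        s=bot.read_state(); T=np.eye(4); T[:3,:3]=q2R(s["eef_rot"]); T[:3,3]=s["tool_pos"]
        T=T@np.array(c["tool_from_camera"]); return K,T[:3,:3],T[:3,3]
    r=np.array(c["rotation"]); r=r if r.shape==(3,3) else q2R(r)
    return K,r,np.array(c["xyz"])
def world(c,u,v,d):
    K,r,t=c; p=np.stack([(u-K[0,2])/K[0,0]*d,(v-K[1,2])/K[1,1]*d,d+0*u],-1); return p@r.T+t
def cast(c,u,v,z):
    K,r,t=c; d=r@np.array([(u-K[0,2])/K[0,0],(v-K[1,2])/K[1,1],1]); return t+d*(z-t[2])/d[2]
def proj(c,P):
    K,r,t=c; p=(np.asarray(P)-t)@r; p=p@K.T; return p[...,:2]/p[...,2:]
def snap(name,f):
    c=cam(name); im,d=bot.grab_frame(name); cv2.imwrite(f"pics/{f}.png",im); np.savez(f"pics/{f}.npz",im=im,d=d,K=c[0],r=c[1],t=c[2]); return c,im,d
def load(f):
    z=np.load(f"pics/{f}.npz"); return (z["K"],z["r"],z["t"]),z["im"],z["d"]
E
python3 - <<'E'
from h import *
print(bot.calibration("top"),bot.calibration("scene"),bot.calibration("wrist"),bot.grip_point_offset)
print(bot.read_state())
snap("top","top0");snap("scene","scene0")
E
```

```text
{'camera_matrix': array([[609.05450697,   0.        , 315.39723294],
       [  0.        , 609.05450697, 249.55403965],
       [  0.        ,   0.        ,   1.        ]]), 'xyz': array([0.37426639, 0.02511021, 1.20855326]), 'rotation': array([ 0.05003121, -0.70192175,  0.70712662, -0.06909898])} {'camera_matrix': array([[597.65112162,   0.        , 325.75178173],
       [  0.        , 597.65112162, 243.18744133],
       [  0.        ,   0.        ,   1.        ]]), 'xyz': array([1.38877621, 0.67917587, 0.800892  ]), 'rotation': array([-0.21276589,  0.3864737 ,  0.79017686, -0.42542836])} {'camera_matrix': array([[429.54562874,   0.        , 316.34875186],
       [  0.        , 429.54562874, 239.59633867],
       [  0.        ,   0.        ,   1.        ]]), 'tool_from_camera': array([[-1.40107211e-03, -9.54934369e-01, -2.96813726e-01,
         7.55984427e-02],
       [ 9.99998790e-01, -1.13727775e-03, -1.06142264e-03,
        -5.77607819e-04],
       [ 6.76029318e-04, -2.96814854e-01,  9.54934807e-01,
        -1.41256904e-01],
       [ 0.00000000e+00,  0.00000000e+00,  0.00000000e+00,
         1.00000000e+00]])} 0.0187
{'clock': 0.0, 'joint_pos': array([-1.34163252,  0.43520463,  0.02498136,  1.57409499, -0.0115968 ,
        1.1340368 , -0.07511974]), 'qd': array([-1.07189747e-03,  4.84503791e-05,  3.77560486e-04, -4.89166562e-04,
        1.41786143e-03, -8.62245132e-04, -2.21309299e-04]), 'joint_efforts': array([ 1.35822509e-03, -6.70459986e+01,  1.02512397e+00, -3.16220033e+01,
        1.53175124e-02,  1.19911769e-02, -7.31667978e-05]), 'tool_pos': array([0.20346111, 0.5904083 , 0.2305383 ]), 'eef_rot': array([-5.71132230e-05,  1.65169367e-01,  9.86264894e-01, -7.97348721e-04]), 'contact_force': array([-0.14637027, -0.13135095, -0.11698791]), 'moment': array([-0.05253491,  0.01552095,  0.04244936]), 'opening': 0.998404596237748}
```

View pics/top0.png

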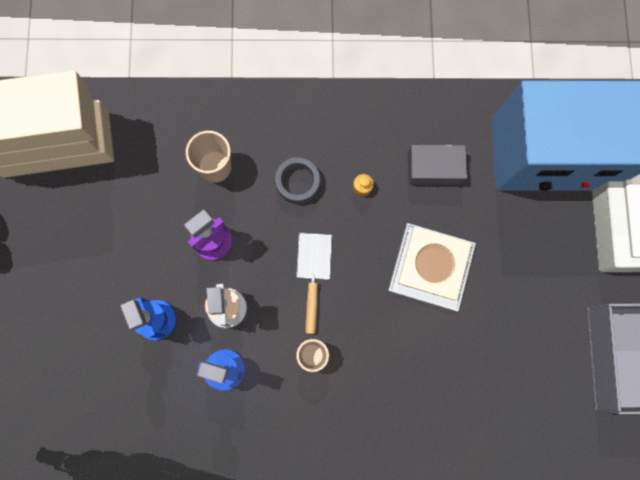

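View pics/scene0.png

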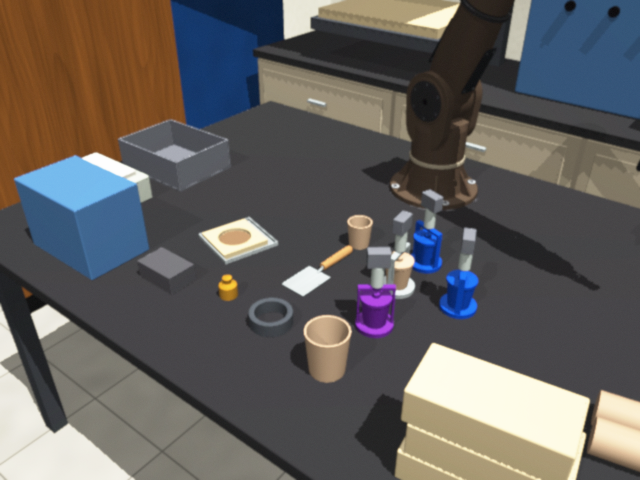

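Run:
```python
from h import *
c,im,d=load("top0")
v,u=np.mgrid[:480,:640]; W=world(c,u.astype(float),v.astype(float),d)
print("bench",W[300,500],"cam axes",c[1])
hsv=cv2.cvtColor(im,cv2.COLOR_BGR2HSV)
# grips: height 0.165..0.2
m=((W[...,2]>0.172)&(W[...,2]<0.195)&(u>100)&(u<260)&(v>190)&(v<400)).astype(np.uint8)
n,l,st,ce=cv2.connectedComponentsWithStats(m)
for i in range(1,n):
    if st[i,4]>60:
        P=W[l==i]; r=cv2.minAreaRect((P[:,:2]*1000).astype(np.float32)); print(st[i],"ctr",r,np.median(P[:,2]))
# tray: bright area near 433,265
def blob(lo,hi,x0,x1,y0,y1,z):
    m=cv2.inRange(hsv,lo,hi); k=np.zeros_like(m);k[y0:y1,x0:x1]=m[y0:y1,x0:x1]
    cs,_=cv2.findContours(k,0,2); C=max(cs,key=cv2.contourArea)[:,0,:]
    P=np.array([cast(c,a,b,z)[:2] for a,b in C.astype(float)],np.float32)*1000
    return P
P=blob((0,0,90),(180,255,255),380,485,215,320,0.01); print("tray",cv2.minAreaRect(P))
P=blob((8,40,200),(40,255,255),380,485,215,320,0.016); print("brick",cv2.minAreaRect(P))
P=blob((0,80,60),(18,255,200),410,460,240,288,0.016); print("recess",cv2.minEnclosingCircle(P),cv2.fitEllipse(P))
print(W[265,433],W[240,433],im[265,433],im[240,433],im[230,420])
cv2.imwrite("pics/crop1.png",np.hstack([cv2.resize(im[190:410,110:270],(430,592),interpolation=cv2.INTER_CUBIC),cv2.resize(load("scene0")[1][180:340,340:440],(370,592),interpolation=cv2.INTER_CUBIC)]))
```

```text
bench [ 0.47556415 -0.37672611  0.00151108] cam axes [[-0.00960546 -0.98578091  0.16776095]
 [-0.99960933  0.00506236 -0.02748747]
 [ 0.02624736 -0.16795944 -0.98544442]]
[184 210  29  26 400] ctr ((597.75732421875, 196.9999237060547), (24.792118072509766, 43.90275573730469), 38.309444427490234) 0.1852519866601332
[207 287  16  27 400] ctr ((464.1492004394531, 166.9970245361328), (44.32233810424805, 24.533287048339844), 4.865259170532227) 0.1851643406315442
[121 300  24  29 435] ctr ((441.78314208984375, 303.2464294433594), (43.98783874511719, 25.207509994506836), 24.51953125) 0.18513168914400602
[197 362  31  21 417] ctr ((345.51873779296875, 169.19223022460938), (44.68693542480469, 24.13494873046875), 71.9375) 0.18525950294154092
tray ((543.827880859375, -240.7464599609375), (149.73915100097656, 150.17727661132812), 72.82869720458984)
brick ((549.2453002929688, -246.03968811035156), (80.04573059082031, 80.81771850585938), 87.8682861328125)
recess ((566.1126708984375, -238.74005126953125), 31.736997604370117) ((529.634033203125, -244.88088989257812), (83.42774200439453, 109.1349105834961), 92.58161163330078)
[ 0.5457173  -0.24303529  0.01047527] [ 0.59476981 -0.24306623  0.01984765] [132 165 204] [231 250 254] [232 251 254]
```

View pics/crop1.png

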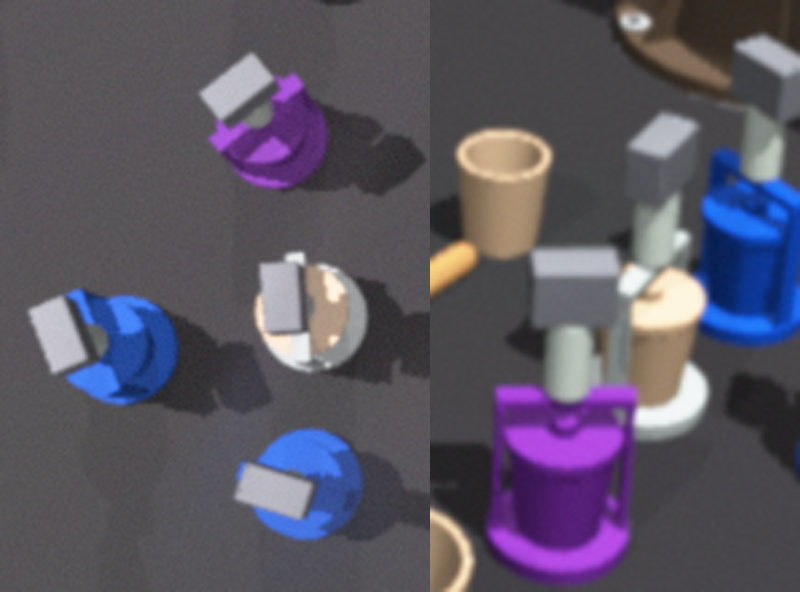

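The four carrier-shaped candidates in the top view are:
- purple at (210,238)
- blue at (150,318)
- blue at (222,370)
- steel foot with a pale clay crucible at (226,306)

The last one is the one meant. The crop confirms it: steel foot and uprights, clay crucible, and its grip at about (0.464, 0.167), yaw 4.9°, top at 0.185. I'll go above it first.

Emit:
servo_tool(steps=[[[0, 0, -1.75], [0, 0, -0.104]], [[0, 0, -1.75], [0, 0, -0.104]], [[0, 0, -1.75], [0, 0, -0.104]], [[0, 0, -1.75], [0, 0, -0.104]], [[-1.5, -2.96, 0], [0, 0, 0]], [[-1.5, -2.96, 0], [0, 0, 0]], [[-1.5, -2.96, 0], [0, 0, 0]], [[-1.5, -2.96, 0], [0, 0, 0]], [[-1.5, -2.96, 0], [0, 0, 0]], [[-1.5, -2.96, 0], [0, 0, 0]], [[-1.5, -2.96, 0], [0, 0, 0]], [[-1.5, -2.96, 0], [0, 0, 0]], [[-1.5, -2.96, 0], [0, 0, 0]], [[-1.5, -2.96, 0], [0, 0, 0]], [[-1.5, -2.96, 0], [0, 0, 0]], [[-1.5, -2.96, 0], [0, 0, 0]], [[-1.5, -2.96, 0], [0, 0, 0]], [[-1.5, -2.96, 0], [0, 0, 0]], [[-1.5, -2.96, 0], [0, 0, 0]], [[0, 0, 0], [0, 0, 0]]], claw=0, force=40)

```text
clock: 1.77
tool_pos: [0.468, 0.1606, 0.3013]
eef_rot: [0.001, -0.038, 0.999, -0.001]
contact_force: [0.7, 0.0, -0.4]
opening: 1.002
```

```bash
cat >> h.py <<'E'
def goto(P,yaw=None):
    s=bot.read_state(); r=q2R(s["eef_rot"]); d=(np.asarray(P)-s["tool_pos"])
    print("pos",s["tool_pos"].round(4),"tool yaw",np.degrees(np.arctan2(r[1,0],r[0,0])).round(2),"tool shift cm",(r.T@d*100).round(2),"tilt",r[:,2].round(4))
def grip(f,z0=.172,z1=.195,near=(.464,.167)):
    c,im,d=load(f); v,u=np.mgrid[:480,:640]; W=world(c,u.astype(float),v.astype(float),d)
    m=((W[...,2]>z0)&(W[...,2]<z1)&(np.hypot(W[...,0]-near[0],W[...,1]-near[1])<.06)).astype(np.uint8)
    n,l,st,ce=cv2.connectedComponentsWithStats(m); i=1+st[1:,4].argmax(); P=W[l==i]
    print("grip",cv2.minAreaRect((P[:,:2]*1000).astype(np.float32)),np.median(P[:,2]),st[i])
E
python3 - <<'E'
from h import *
snap("wrist","w1"); grip("w1"); goto((.53,-.24,.23))
E
```

```text
grip ((462.4234619140625, 166.29443359375), (43.79262924194336, 23.994548797607422), 4.723028659820557) 0.18250947247628002 [ 309  187   39   70 2637]
pos [0.4665 0.1637 0.3011] tool yaw -175.56 tool shift cm [ -3.2  -40.74   7.16] tilt [ 2.0e-04 -1.2e-03 -1.0e+00]
```

Emit:
servo_tool(steps=[[[-0.2, -2.6, 0], [0, 0, 0]], [[-0.2, -2.6, 0], [0, 0, 0]], [[-0.2, -2.6, 0], [0, 0, 0]], [[-0.2, -2.6, 0], [0, 0, 0]], [[-0.2, -2.6, 0], [0, 0, 0]], [[-0.2, -2.6, 0], [0, 0, 0]], [[-0.2, -2.6, 0], [0, 0, 0]], [[-0.2, -2.6, 0], [0, 0, 0]], [[-0.2, -2.6, 1], [0, 0, 0]], [[-0.2, -2.6, 1], [0, 0, 0]], [[-0.2, -2.6, 1], [0, 0, 0]], [[-0.2, -2.6, 1], [0, 0, 0]], [[-0.2, -2.6, 1], [0, 0, 0]], [[-0.2, -2.6, 1], [0, 0, 0]], [[-0.2, -2.6, 1], [0, 0, 0]], [[-0.2, -1.7, 0], [0, 0, 0]], [[0, 0, 0], [0, 0, 0]], [[0, 0, 0], [0, 0, 0]], [[0, 0, 0], [0, 0, 0]]])

```text
clock: 3.4
tool_pos: [0.5314, -0.2339, 0.2311]
eef_rot: [-0.0, -0.043, 0.999, 0.001]
contact_force: [-0.0, -0.4, 0.3]
opening: 0.996
```

Run:
```python
from h import *
snap("wrist","w2"); print(bot.read_state()["clock"],bot.read_state()["qd"].round(3)); goto((.4624,.1663,.27))
```

```text
3.45 [-0.004 -0.005  0.003  0.     0.001  0.001  0.002]
pos [ 0.5315 -0.2337  0.2312] tool yaw -175.07 tool shift cm [ 3.45 40.45 -3.83] tilt [-1.e-04  1.e-03 -1.e+00]
```

View pics/w2.png

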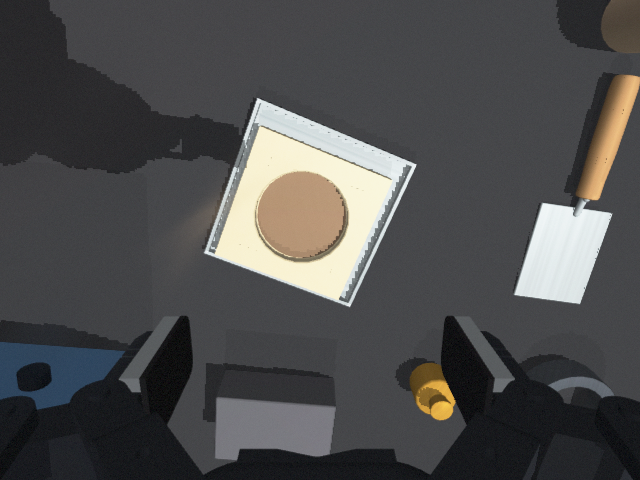

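The picture shows the tray with its corners at (260,100), (413,165), (348,305) and (208,252). The recess mouth is a circle centred near (302,216), radius about 46 px. Next I measure it.

Run:
```python
from h import *
c,im,d=load("w2"); hsv=cv2.cvtColor(im,cv2.COLOR_BGR2HSV)
v,u=np.mgrid[:480,:640]; W=world(c,u.astype(float),v.astype(float),d)
print("bench z",np.median(W[400:440,340:380,2]),np.median(W[250:300,420:460,2]),"brick z",np.median(W[160:170,290:300,2]),"floor z",np.median(W[205:225,295:315,2]))
print(im[216,302],im[165,295])
k=np.zeros((480,640),np.uint8); k[90:310,200:420]=1
gray=im[...,2].astype(int)
brick=((im[...,2]>215)&(im[...,0]<im[...,2]-15)&(k>0)).astype(np.uint8)*255
cs,h=cv2.findContours(brick,cv2.RETR_CCOMP,cv2.CHAIN_APPROX_NONE)
def tow(C,z): return np.array([cast(c,a,b,z)[:2] for a,b in C[:,0,:].astype(float)],np.float32)*1000
for i,C in enumerate(cs):
    if cv2.contourArea(C)>2000:
        P=tow(C,.016)
        print("hole" if h[0,i,3]>=0 else "outer",cv2.minAreaRect(P),cv2.fitEllipse(P),cv2.minEnclosingCircle(P))
q=np.array([[260,100],[413,165],[348,305],[208,252]]).reshape(-1,1,2); T=tow(q,.01); print("tray",T.mean(0),T)
# depth-based edge of the recess
zz=np.median(W[160:170,290:300,2]); m=((W[...,2]<zz-.0045)&(np.hypot(u-302,v-216)<65)).astype(np.uint8)
n,l,st,ce=cv2.connectedComponentsWithStats(m);i=l[216,302]; P=W[l==i][:,:2]*1000; print("floor",P.mean(0),cv2.minEnclosingCircle(P.astype(np.float32)))
```

```text
bench z -0.0012441174754737883 -0.001392027659297218 brick z 0.014607450529483618 floor z 0.006123037658606362
[120 150 184] [213 242 249]
outer ((547.9310302734375, -246.44570922851562), (117.52091979980469, 117.56055450439453), 72.86455535888672) ((547.7828979492188, -246.46629333496094), (137.8778839111328, 138.3468017578125), 156.0157928466797) ((547.8722534179688, -246.38388061523438), 82.59458923339844)
hole ((548.1640625, -245.2977294921875), (80.06855773925781, 81.49987030029297), 66.8437271118164) ((548.1157836914062, -245.69651794433594), (80.21942138671875, 81.66761779785156), 68.24285888671875) ((548.0107421875, -246.0603485107422), 41.28003692626953)
tray [ 541.79315 -241.66104] [[ 454.9029  -286.46878]
 [ 495.9353  -156.35396]
 [ 628.746   -197.00815]
 [ 587.58844 -326.81326]]
floor [ 548.54635797 -246.55690276] ((548.796142578125, -246.4484405517578), 40.33365249633789)
```

Emit:
servo_tool(steps=[[[0.2, 2.5, -1], [0, 0, 0]], [[0.2, 2.5, -1], [0, 0, 0]], [[0.2, 2.5, -1], [0, 0, 0]], [[0.2, 2.5, -0.8], [0, 0, 0]], [[0.2, 2.5, 0], [0, 0, 0]], [[0.2, 2.5, 0], [0, 0, 0]], [[0.2, 2.5, 0], [0, 0, 0]], [[0.2, 2.5, 0], [0, 0, 0]], [[0.2, 2.5, 0], [0, 0, 0]], [[0.2, 2.5, 0], [0, 0, 0]], [[0.2, 2.5, 0], [0, 0, 0]], [[0.2, 2.5, 0], [0, 0, 0]], [[0.2, 2.5, 0], [0, 0, 0]], [[0.2, 2.5, 0], [0, 0, 0]], [[0.2, 2.5, 0], [0, 0, 0]], [[0.25, 1.95, 0], [0, 0, 0]], [[0.2, 1, 0], [0, 0, 0]], [[0, 0, 0], [0, 0, 0]], [[0, 0, 0], [0, 0, 0]], [[0, 0, 0], [0, 0, 0]]])

```text
clock: 5.12
tool_pos: [0.463, 0.1634, 0.2694]
eef_rot: [0.0, -0.042, 0.999, -0.0]
contact_force: [0.4, -0.5, 0.2]
opening: 0.998
```

Run:
```python
from h import *
snap("wrist","w3"); grip("w3"); goto((.4624,.1663,.150)); print(bot.read_state()["contact_force"])
```

```text
grip ((462.59228515625, 166.32725524902344), (44.26847457885742, 24.075214385986328), 4.419095516204834) 0.1825128793068363 [ 302  205   44   79 3309]
pos [0.4631 0.1632 0.2694] tool yaw -175.29 tool shift cm [ 0.05  0.32 11.94] tilt [ 3.e-04 -4.e-04 -1.e+00]
[-0.08821282  0.49867657 -0.20293123]
```

Emit:
servo_tool(steps=[[[0.05, 0.31, 1.5], [0, 0, 0]], [[0, 0, 1.5], [0, 0, 0]], [[0, 0, 1.5], [0, 0, 0]], [[0, 0, 1.5], [0, 0, 0]], [[0, 0, 1.5], [0, 0, 0]], [[0, 0, 1.5], [0, 0, 0]], [[0, 0, 1.5], [0, 0, 0]], [[0, 0, 1], [0, 0, 0]], [[0, 0, 0.7], [0, 0, 0]], [[0, 0, 0], [0, 0, 0]], [[0, 0, 0], [0, 0, 0]], [[0, 0, 0], [0, 0, 0]]])

```text
clock: 6.17
tool_pos: [0.4626, 0.1677, 0.148]
eef_rot: [0.001, -0.042, 0.999, 0.0]
contact_force: [0.0, -0.1, 0.2]
opening: 0.999
```

Emit:
servo_tool(steps=[[[0, 0, 0], [0, 0, 0]], [[0, 0, 0], [0, 0, 0]], [[0, 0, 0], [0, 0, 0]], [[0, 0, 0], [0, 0, 0]], [[0, 0, 0], [0, 0, 0]], [[0, 0, 0], [0, 0, 0]], [[0, 0, 0], [0, 0, 0]], [[0, 0, 0], [0, 0, 0]], [[0, 0, 0], [0, 0, 0]], [[0, 0, 0], [0, 0, 0]]], claw=1, force=40)

```text
clock: 7.0
tool_pos: [0.4622, 0.1675, 0.1475]
eef_rot: [0.0, -0.042, 0.999, -0.0]
contact_force: [-0.4, -2.9, 6.2]
opening: 0.276
```

Run:
```python
from h import *
s=bot.read_state(); print(s["clock"],s["contact_force"],s["moment"],s["opening"]); goto((.4624,.1663,.15)); snap("scene","s1")
```

```text
7.0 [-0.44043304 -2.8848876   6.15728403] [-0.59558318  0.09405732 -0.0623247 ] 0.27632704082171516
pos [0.4622 0.1675 0.1475] tool yaw -175.19 tool shift cm [-0.01 -0.12 -0.25] tilt [ 3.e-04 -1.e-04 -1.e+00]
```

Emit:
servo_tool(steps=[[[0, 0, -0.3], [0, 0, 0]], [[0, 0, -0.3], [0, 0, 0]], [[0, 0, -0.3], [0, 0, 0]], [[0, 0, -0.3], [0, 0, 0]], [[0, 0, -0.3], [0, 0, 0]], [[0, 0, 0], [0, 0, 0]], [[0, 0, 0], [0, 0, 0]]])

```text
clock: 7.63
tool_pos: [0.462, 0.1677, 0.1623]
eef_rot: [-0.0, -0.042, 0.999, 0.0]
contact_force: [1.4, -2.2, -3.5]
opening: 0.271
```

Emit:
servo_tool(steps=[[[0, 0, -0.4], [0, 0, 0]], [[0, 0, -0.4], [0, 0, 0]], [[0, 0, -0.4], [0, 0, 0]], [[0, 0, -0.4], [0, 0, 0]], [[0, 0, -0.4], [0, 0, 0]], [[0, 0, -0.4], [0, 0, 0]], [[0, 0, -0.4], [0, 0, 0]], [[0, 0, -0.4], [0, 0, 0]], [[0, 0, -0.4], [0, 0, 0]], [[0, 0, -0.3], [0, 0, 0]], [[0, 0, -0.2], [0, 0, 0]], [[0, 0, 0], [0, 0, 0]], [[0, 0, 0], [0, 0, 0]], [[0, 0, 0], [0, 0, 0]]])

```text
clock: 8.8
tool_pos: [0.4619, 0.1677, 0.2031]
eef_rot: [-0.0, -0.042, 0.999, -0.0]
contact_force: [0.4, 0.1, -8.6]
opening: 0.277
```

Run:
```python
from h import *
s=bot.read_state(); print(s["clock"],s["contact_force"],s["moment"],s["opening"]); goto((.4624,.1663,.20)); c,im,d=snap("scene","s2")
p=proj(c,[.4624,.1663,.1]); print(p); x,y=p.astype(int)
cv2.imwrite("pics/c2.png",np.hstack([cv2.resize(a[y-80:y+70,x-50:x+50],(400,600),interpolation=cv2.INTER_CUBIC) for a in (load("s1")[1],im)]))
```

```text
8.8 [ 0.39954248  0.134263   -8.62103435] [ 0.02886326  0.00522018 -0.04993911] 0.2770453638502538
pos [0.4619 0.1677 0.2031] tool yaw -175.18 tool shift cm [-0.04 -0.14  0.31] tilt [-4.e-04 -2.e-04 -1.e+00]
[399.00915914 250.00863793]
```

View pics/c2.png

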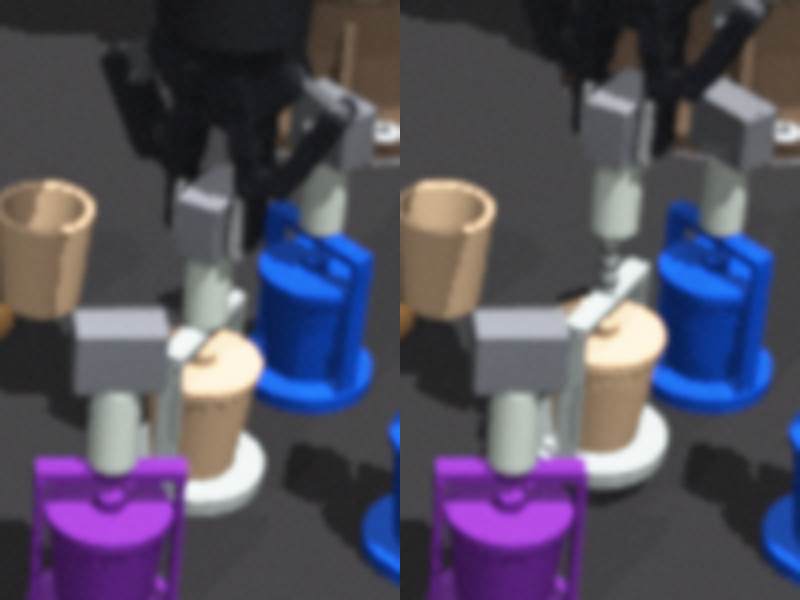

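Emit:
servo_tool(steps=[[[0, 0, 0], [0, 0, 0]], [[0, 0, 0], [0, 0, 0]], [[0, 0, 0], [0, 0, 0]], [[0, 0, 0], [0, 0, 0]], [[0, 0, 0], [0, 0, 0]], [[0, 0, 0], [0, 0, 0]], [[0, 0, 0], [0, 0, 0]], [[0, 0, 0], [0, 0, 0]], [[0, 0, 0], [0, 0, 0]], [[0, 0, 0], [0, 0, 0]], [[0, 0, 0], [0, 0, 0]], [[0, 0, 0], [0, 0, 0]], [[0, 0, 0], [0, 0, 0]], [[0, 0, 0], [0, 0, 0]], [[0, 0, 0], [0, 0, 0]], [[0, 0, 0], [0, 0, 0]], [[0, 0, 0], [0, 0, 0]], [[0, 0, 0], [0, 0, 0]], [[0, 0, 0], [0, 0, 0]]])

```text
clock: 10.43
tool_pos: [0.4621, 0.1677, 0.2033]
eef_rot: [0.0, -0.042, 0.999, 0.0]
contact_force: [0.1, 0.0, -9.4]
opening: 0.271
```

```bash
cat >> h.py <<'E'
def foot(f,g,dz=0):
    c,im,d=load(f); v,u=np.mgrid[:480,:640]; W=world(c,u.astype(float),v.astype(float),d)
    hsv=cv2.cvtColor(im,cv2.COLOR_BGR2HSV); r=np.hypot(W[...,0]-g[0],W[...,1]-g[1])
    m=(r<.05)&(hsv[...,1]<50)&(hsv[...,2]>110)
    z=W[...,2][m]; h,e=np.histogram(z,bins=np.arange(-.005,.25,.004)); print({round(float(a)*1000):int(b) for a,b in zip(e,h) if b>3})
    t=m&(W[...,2]<.06); print("foot pts z pct",np.percentile(W[...,2][t]*1000,[2,25,50,75,98]).round(1),"n",t.sum())
    l=(r<.05)&(W[...,2]>.06)&(W[...,2]<.125)&(hsv[...,1]>50)
    print("crucible lid z", np.percentile(W[...,2][l]*1000,[50,90,98]).round(1), "all obj z top", )
E
python3 - <<'E'
from h import *
s=bot.read_state(); print(s["clock"],s["contact_force"]); snap("scene","s3"); snap("top","t3")
for f in ("scene0","s3","top0","t3"): print(f); foot(f,(.4624,.1663))
E
```

```text
10.4333 [ 0.13133515  0.04383177 -9.41020598]
scene0
{-5: 8, -1: 22, 3: 29, 7: 127, 11: 56, 15: 7, 27: 5, 31: 4, 35: 14, 39: 13, 43: 7, 47: 9, 51: 8, 55: 10, 59: 10, 63: 13, 67: 12, 71: 79, 75: 95, 79: 17, 83: 7, 87: 12, 91: 16, 95: 40, 99: 45, 103: 13, 107: 15, 111: 20, 115: 13, 119: 15, 123: 16, 127: 16, 131: 21, 135: 19, 139: 10, 143: 8, 147: 5, 179: 65, 183: 72}
foot pts z pct [-1.3  8.7 10.3 15.8 57.2] n 326
crucible lid z [73.2 80.7 83.7] all obj z top
s3
{15: 4, 19: 22, 23: 48, 27: 176, 31: 27, 35: 9, 39: 8, 43: 15, 47: 11, 51: 14, 55: 13, 59: 12, 63: 7, 67: 15, 71: 9, 75: 8, 79: 8, 83: 7, 87: 13, 91: 147, 95: 40, 99: 15, 103: 17, 107: 9, 111: 27, 115: 89, 119: 27, 123: 4, 127: 7, 131: 6, 135: 5, 155: 4, 159: 13, 163: 20, 167: 17, 171: 15, 175: 18, 179: 21, 183: 18, 187: 18, 191: 15, 195: 15, 207: 4, 215: 5, 223: 6, 231: 5, 235: 28, 239: 41}
foot pts z pct [19.6 27.4 29.  31.4 57. ] n 349
crucible lid z [ 83.2  96.8 102.2] all obj z top
top0
{-5: 7, -1: 30, 3: 23, 7: 73, 11: 185, 15: 40, 19: 5, 71: 26, 75: 89, 79: 48, 91: 7, 95: 12, 99: 63, 103: 26, 107: 4, 151: 4, 159: 4, 171: 4, 175: 4, 179: 33, 183: 265, 187: 72}
foot pts z pct [-0.4  9.6 12.  13.9 23.4] n 371
crucible lid z [77.6 80.4 82.6] all obj z top
t3
{23: 7, 27: 82, 31: 88, 35: 7, 91: 4, 95: 10}
foot pts z pct [26.7 29.6 31.1 32.4 35.5] n 184
crucible lid z [95.5 98.4 99.5] all obj z top
```

Emit:
servo_tool(steps=[[[0, 0, -0.5], [0, 0, 0]], [[0, 0, -0.5], [0, 0, 0]], [[-0.05, -0.4, 0], [0, 0, 0]], [[-0.1, -0.8, 0], [0, 0, 0]], [[-0.15, -1.2, 0], [0, 0, 0]], [[-0.18, -1.5, 0], [0, 0, 0]], [[-0.18, -1.5, 0], [0, 0, 0]], [[-0.18, -1.5, 0], [0, 0, 0]], [[-0.18, -1.5, 0], [0, 0, 0]], [[-0.18, -1.5, 0], [0, 0, 0]], [[-0.18, -1.5, 0], [0, 0, 0]], [[-0.18, -1.5, 0], [0, 0, 0]], [[-0.18, -1.5, 0], [0, 0, 0]], [[-0.18, -1.5, 0], [0, 0, 0]], [[-0.18, -1.5, 0], [0, 0, 0]], [[-0.18, -1.5, 0], [0, 0, 0]], [[-0.18, -1.5, 0], [0, 0, 0]], [[-0.18, -1.5, 0], [0, 0, 0]], [[-0.18, -1.5, 0], [0, 0, 0]], [[-0.18, -1.5, 0], [0, 0, 0]]])

```text
clock: 12.2
tool_pos: [0.5126, -0.0795, 0.2132]
eef_rot: [-0.0, -0.042, 0.999, -0.0]
contact_force: [0.3, 0.7, -8.7]
opening: 0.28
```

Emit:
servo_tool(steps=[[[-0.18, -1.5, 0], [0, 0, 0]], [[-0.18, -1.5, 0], [0, 0, 0]], [[-0.18, -1.5, 0], [0, 0, 0]], [[-0.18, -1.5, 0], [0, 0, 0]], [[-0.18, -1.5, 0], [0, 0, 0]], [[-0.18, -1.5, 0], [0, 0, 0]], [[-0.18, -1.5, 0], [0, 0, 0]], [[-0.18, -1.5, 0], [0, 0, 0]], [[-0.18, -1.5, 0], [0, 0, 0]], [[-0.15, -1.2, 0], [0, 0, 0]], [[-0.1, -0.9, 0], [0, 0, 0]], [[-0.1, -0.6, 0], [0, 0, 0]], [[-0.05, -0.4, 0], [0, 0, 0]], [[0, -0.3, 0], [0, 0, 0]], [[0, 0, 0], [0, 0, 0]], [[0, 0, 0], [0, 0, 0]], [[0, 0, 0], [0, 0, 0]], [[0, 0, 0], [0, 0, 0]]])

```text
clock: 13.7
tool_pos: [0.5473, -0.2438, 0.2133]
eef_rot: [0.0, -0.043, 0.999, 0.0]
contact_force: [0.0, -1.1, -8.6]
opening: 0.276
```

Run:
```python
from h import *
s=bot.read_state(); print(s["clock"],s["contact_force"],s["moment"]); g=s["tool_pos"][:2]; goto((.5478,-.2457,s["tool_pos"][2]))
snap("scene","s4"); snap("top","t4")
for f in ("s4","t4"): foot(f,g)
c,im,d=load("t4"); a=im[170:360,340:530]; c2,i2,_=load("s4"); b=i2[150:300,160:320]
cv2.imwrite("pics/c4.png",np.hstack([cv2.resize(a,(400,400),interpolation=cv2.INTER_CUBIC),cv2.resize(b,(400,400),interpolation=cv2.INTER_CUBIC)]))
```

```text
13.7 [ 0.01402249 -1.09708824 -8.64549481] [-0.04016569  0.02535253  0.01237444]
pos [ 0.5473 -0.2438  0.2133] tool yaw -175.13 tool shift cm [-0.03 -0.19 -0.  ] tilt [ 1.e-04  5.e-04 -1.e+00]
{3: 4, 11: 75, 15: 62, 23: 4, 27: 32, 31: 40, 35: 146, 39: 62, 43: 14, 47: 13, 51: 11, 55: 12, 59: 5, 63: 11, 67: 6, 71: 6, 75: 10, 79: 4, 83: 6, 87: 12, 91: 6, 95: 9, 99: 36, 103: 54, 107: 9, 111: 12, 115: 13, 119: 24, 123: 64, 127: 48, 135: 6, 143: 4, 167: 7, 171: 18, 175: 15, 179: 14, 183: 18, 187: 15, 191: 18, 195: 15, 199: 14, 203: 12, 207: 4, 211: 4, 215: 5, 231: 4, 243: 10}
foot pts z pct [-756.3   11.6   29.7   37.8   54.9] n 628
crucible lid z [ 93.1 105.  110.9] all obj z top
{3: 7, 7: 14, 11: 68, 15: 246, 19: 90, 23: 4, 31: 22, 35: 117, 39: 219, 43: 50, 47: 8, 51: 9, 55: 10, 79: 6, 95: 6, 99: 52, 103: 221, 107: 61, 111: 5, 115: 6, 119: 4, 123: 29, 127: 97, 131: 23, 139: 6, 171: 4, 175: 5, 179: 7, 183: 4, 219: 4}
foot pts z pct [10.6 17.2 31.7 40.4 52.6] n 869
crucible lid z [104.6 108.8 114. ] all obj z top
```

View pics/c4.png

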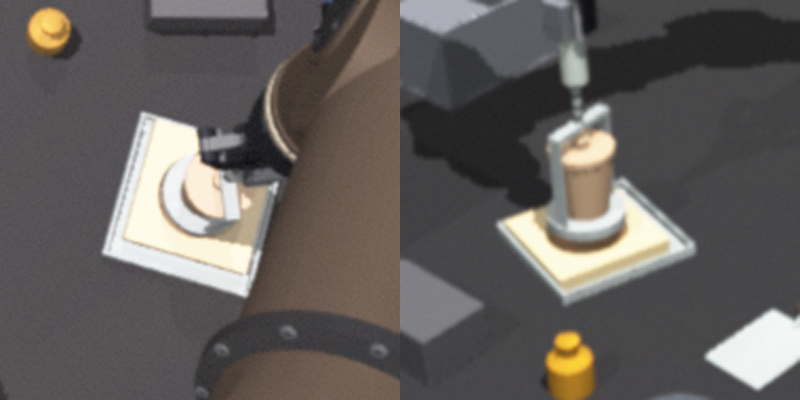

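Emit:
servo_tool(steps=[[[-0.03, -0.19, 0.2], [0, 0, 0]], [[0, 0, 0.3], [0, 0, 0]], [[0, 0, 0.3], [0, 0, 0]], [[0, 0, 0.2], [0, 0, 0]], [[0, 0, 0], [0, 0, 0]], [[0, 0, 0], [0, 0, 0]], [[0, 0, 0], [0, 0, 0]], [[0, 0, 0], [0, 0, 0]]])

```text
clock: 14.47
tool_pos: [0.5478, -0.2465, 0.2034]
eef_rot: [0.0, -0.042, 0.999, -0.0]
contact_force: [-0.7, 0.7, -8.5]
opening: 0.279
```

Emit:
servo_tool(steps=[[[0, 0, 0.1], [0, 0, 0]], [[0, 0, 0.1], [0, 0, 0]], [[0, 0, 0.1], [0, 0, 0]], [[0, 0, 0.1], [0, 0, 0]], [[0, 0, 0.1], [0, 0, 0]], [[0, 0, 0.1], [0, 0, 0]], [[0, 0, 0.1], [0, 0, 0]], [[0, 0, 0.1], [0, 0, 0]], [[0, 0, 0.1], [0, 0, 0]], [[0, 0, 0.1], [0, 0, 0]], [[0, 0, 0], [0, 0, 0]], [[0, 0, 0], [0, 0, 0]], [[0, 0, 0], [0, 0, 0]], [[0, 0, 0], [0, 0, 0]]])

```text
clock: 15.63
tool_pos: [0.5477, -0.2465, 0.1934]
eef_rot: [0.0, -0.042, 0.999, -0.0]
contact_force: [0.8, 0.7, -9.1]
opening: 0.277
```

```bash
cat >> h.py <<'E'
def rep(f):
    F=[]
    s=bot.read_state(); print(s["clock"],s["contact_force"].round(2),s["moment"].round(3)); goto((.5478,-.2457,.19))
    snap("scene","s"+f); snap("top","t"+f)
    for k in "st":
        c,im,d=load(k+f); v,u=np.mgrid[:480,:640]; W=world(c,u.astype(float),v.astype(float),d); hsv=cv2.cvtColor(im,cv2.COLOR_BGR2HSV)
        g=s["tool_pos"]; r=np.hypot(W[...,0]-g[0],W[...,1]-g[1])
        m=(r<.036)&(hsv[...,1]<45)&(hsv[...,2]>110)&(W[...,2]>.005)&(W[...,2]<.05); l=(r<.03)&(W[...,2]>.06)&(W[...,2]<.135)&(hsv[...,1]>50)
        print(k,"foot top",np.percentile(W[...,2][m]*1000,[10,50,90]).round(1),"lid",np.percentile(W[...,2][l]*1000,[75,90]).round(1),"F",bot.read_state()["contact_force"].round(2))
E
python3 -c "
from h import *
rep('5')"
```

```text
15.6333 [ 0.77  0.67 -9.09] [ 0.021  0.026 -0.016]
pos [ 0.5477 -0.2465  0.1934] tool yaw -175.18 tool shift cm [-0.01  0.08  0.34] tilt [ 1.e-04 -0.e+00 -1.e+00]
s foot top [15.4 18.6 30.1] lid [84.3 88.3] F [ 0.11  0.33 -8.78]
t foot top [17.9 20.9 25.6] lid [87.5 89. ] F [ 0.11  0.33 -8.78]
```

Emit:
servo_tool(steps=[[[0, 0, 0.1], [0, 0, 0]], [[0, 0, 0.1], [0, 0, 0]], [[0, 0, 0.1], [0, 0, 0]], [[0, 0, 0.1], [0, 0, 0]], [[0, 0, 0.1], [0, 0, 0]], [[0, 0, 0.15], [0, 0, 0]], [[0, 0, 0.15], [0, 0, 0]], [[0, 0, 0.2], [0, 0, 0]], [[0, 0, 0], [0, 0, 0]], [[0, 0, 0], [0, 0, 0]], [[0, 0, 0], [0, 0, 0]], [[0, 0, 0], [0, 0, 0]]])

```text
clock: 16.73
tool_pos: [0.5477, -0.2465, 0.1834]
eef_rot: [0.0, -0.042, 0.999, -0.0]
contact_force: [0.2, -1.1, -6.9]
opening: 0.276
```

```bash
python3 -c "
from h import *
rep('6')"
```

```text
16.7333 [ 0.2  -1.11 -6.85] [-0.044 -0.035  0.029]
pos [ 0.5477 -0.2465  0.1834] tool yaw -175.18 tool shift cm [-0.01  0.08 -0.66] tilt [ 1.e-04 -0.e+00 -1.e+00]
s foot top [14.5 17.2 30.5] lid [83.1 88.6] F [ 1.15 -0.31 -6.95]
t foot top [16.3 19.4 25.6] lid [86.1 89.2] F [ 1.15 -0.31 -6.95]
```

Emit:
servo_tool(steps=[[[0, 0, 0.2], [0, 0, 0]], [[0, 0, 0.2], [0, 0, 0]], [[0, 0, 0.2], [0, 0, 0]], [[0, 0, 0.2], [0, 0, 0]], [[0, 0, 0.2], [0, 0, 0]], [[0, 0, 0.2], [0, 0, 0]], [[0, 0, 0.2], [0, 0, 0]], [[0, 0, 0.2], [0, 0, 0]], [[0, 0, 0.2], [0, 0, 0]], [[0, 0, 0.2], [0, 0, 0]], [[0, 0, 0.2], [0, 0, 0]], [[0, 0, 0.2], [0, 0, 0]], [[0, 0, 0.1], [0, 0, 0]], [[0, 0, 0.1], [0, 0, 0]], [[0, 0, 0], [0, 0, 0]], [[0, 0, 0], [0, 0, 0]], [[0, 0, 0], [0, 0, 0]], [[0, 0, 0], [0, 0, 0]]])

```text
clock: 18.33
tool_pos: [0.5478, -0.2465, 0.1575]
eef_rot: [0.0, -0.042, 0.999, -0.0]
contact_force: [0.6, -1.7, -1.5]
opening: 0.273
```

```bash
python3 -c "
from h import *
rep('7')"
```

```text
18.3333 [ 0.63 -1.7  -1.46] [-0.203  0.054 -0.014]
pos [ 0.5478 -0.2465  0.1575] tool yaw -175.18 tool shift cm [-0.01  0.08 -3.25] tilt [ 3.e-04 -1.e-04 -1.e+00]
s foot top [14.5 17.4 32.5] lid [82.9 88.7] F [-0.47 -1.21 -0.71]
t foot top [16.4 19.6 25.4] lid [86.1 89.7] F [-0.47 -1.21 -0.71]
```

Emit:
servo_tool(steps=[[[0, -0.05, 0.05], [0, 0, 0]], [[0, 0, 0], [0, 0, 0]], [[0, 0, 0], [0, 0, 0]], [[0, 0, 0], [0, 0, 0]]])

```text
clock: 18.77
tool_pos: [0.5478, -0.2467, 0.1568]
eef_rot: [0.0, -0.042, 0.999, 0.0]
contact_force: [0.1, -0.3, -1.1]
opening: 0.269
```

Emit:
servo_tool(steps=[[[0, 0, 0], [0, 0, 0]], [[0, 0, 0], [0, 0, 0]], [[0, 0, 0], [0, 0, 0]], [[0, 0, 0], [0, 0, 0]], [[0, 0, 0], [0, 0, 0]], [[0, 0, 0], [0, 0, 0]], [[0, 0, 0], [0, 0, 0]], [[0, 0, 0], [0, 0, 0]], [[0, 0, 0], [0, 0, 0]], [[0, 0, 0], [0, 0, 0]]], claw=0)

```text
clock: 19.6
tool_pos: [0.5477, -0.2469, 0.1568]
eef_rot: [0.0, -0.042, 0.999, 0.0]
contact_force: [-0.0, 0.1, 0.2]
opening: 0.997
```

Emit:
servo_tool(steps=[[[0, 0, -0.5], [0, 0, 0]], [[0, 0, -1], [0, 0, 0]], [[0, 0, -1.5], [0, 0, 0]], [[0, 0, -1.5], [0, 0, 0]], [[0, 0, -1.5], [0, 0, 0]], [[0, 0, -2], [0, 0, 0]], [[0, 0, -2], [0, 0, 0]], [[0, 0, -2], [0, 0, 0]], [[0, 0, -2], [0, 0, 0]], [[0, 0, -1], [0, 0, 0]], [[0, 0, 0], [0, 0, 0]], [[0, 0, 0], [0, 0, 0]]])

```text
clock: 20.6
tool_pos: [0.5478, -0.247, 0.307]
eef_rot: [0.0, -0.042, 0.999, -0.0]
contact_force: [0.1, 0.3, -0.1]
opening: 1.001
```

```bash
python3 -c "
from h import *
rep('8'); snap('wrist','w8'); g=(.5478,-.2465); grip('w8',.172,.21,g)
c,im,d=load('w8');a=im
b=load('s8')[1][130:300,150:330]
cv2.imwrite('pics/c8.png',np.hstack([cv2.resize(a,(440,330)),cv2.resize(b,(350,330),interpolation=cv2.INTER_CUBIC)]))"
```

```text
20.6 [ 0.06  0.33 -0.14] [-0.007 -0.019 -0.018]
pos [ 0.5478 -0.247   0.307 ] tool yaw -175.18 tool shift cm [ 0.    0.13 11.7 ] tilt [ 9.e-04 -1.e-04 -1.e+00]
s foot top [14.9 17.5 34.4] lid [83.4 88.7] F [-0.66  0.03  0.08]
t foot top [16.3 19.4 23.8] lid [85.9 88. ] F [-0.66  0.03  0.08]
grip ((548.0406494140625, -247.6159210205078), (43.968536376953125, 23.96463966369629), 4.300239086151123) 0.18943535556147506 [ 297  195   39   73 2732]
```

View pics/c8.png

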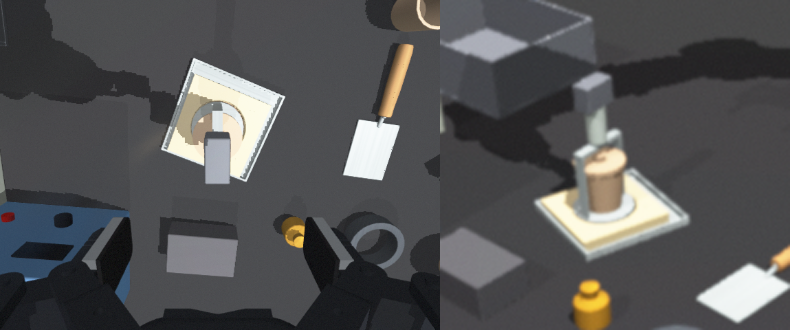

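The picture shows the carrier standing upright in the recess, with its foot ring sunk in the brick. The grip top is 6.9 mm above its bench height, and the recess floor is at 7 mm, so the foot is home. The neighbours haven't moved, and the gripper is clear.

```bash
python3 -c "
from h import *
bot.job_done(); print(bot.read_state()['clock'])"
```

```text
the job is handed in; nothing more can be done
the job is handed in; nothing more can be done
```

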